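# Stopper the flask and hold the warming-bath lid open

## Robot

A 7-joint arm with a two-finger parallel gripper is mounted at the origin on a cart in front of the work surface, level with it; the furniture and walls round the work are solid. World frame = base frame: x ahead of the robot, y to its left, z up, the work surface at z = 0. Lengths are in m, angles in rad, forces in N, time in s.
With the tool pointing down it reaches from about 0.4 to 0.9 m from the base axis. Payload 5.6 kg.
Tool frame: the origin (TCP) lies midway between the tips of the shut fingers; the grasp point (between the pads) lies 19 mm behind it; z points along the fingers, y is the line along which they close (so a half turn about z gives the same grasp; the last joint's range is limited). The gripper opens to 92 mm and grips with 3 to 60 N. Pads are 20 mm wide; open, the fingers measure 128 mm over their backs; the gripper's body (75 mm by 189 mm) begins 69 mm behind the grasp point.
Start: joints at [1.193, 0.468, -0.012, 1.603, 0.006, 1.071, -0.056], TCP at [0.214, -0.614, 0.215] pointing down, gripper open.
Joint ranges: [-2.53, 2.53], [-0.31, 2.02], [-1.57, 1.55], [0.28, 2.44], [-1.29, 4.43], [0.15, 1.84], [-2.92, 2.92]. Speed limits (rad/s): [2.57, 2.57, 3.14, 3.14, 3.14, 3.14, 3.14].

## Interface

Orientations are given as a 3x3 rotation matrix whose columns are the frame's x, y, z axes.
In Python, from station import env, effector, solver, viewer, workorder, search_frame, tip_of gives the robot as it stands. Calls block until the motion is done:
- env.reach(position, orientation): joint-space move of the TCP to a pose.
- env.movel(position, frame=None, rate=0.15): straight line of the TCP; frame=None keeps the orientation; rate is the mean speed in m/s.
- env.goto_joints(angles): joint-space move.
- effector.release() and effector.grasp(squeeze=None): open the fingers fully, or close them until they stop; squeeze is the grip in N (None keeps the last).
- env.pause(seconds).
- solver.inverse_kinematics(position, orientation): joint angles nearest the present ones, or None.
- env.sense(): the state.
- viewer.read_camera(name): name is "side" or "top"; returns (picture, depth): 420x560x3 uint8, red, green, blue; 420x560 float32, m along the optical axis (not along the pixel's ray), 0 where there is no reading.
- viewer.camera_info(name): a dict with "intrinsics" (3x3 intrinsics, pixels), "eye" and "rotation" of the camera in the world. Camera axes: x right, y up, looking along -z (the intrinsics and any distortion apply to the point x, -y, -z); pixel columns grow to the right and rows downward; lengths in m; the calibration is good to about 2 mm. A picture is of the moment at which its call begins. camera_info takes no time and is no camera call.
A pose or a line that the arm cannot do raises env.PlanningError and nothing moves.
- workorder.finish_job(): hands the job in; it is judged then, once.
Trained networks look in the newest picture that a camera, given by its name, has taken for a name from the list of things; names that differ only in an ending like _2 or _b are one class to them, and where a whole thing is asked for, a point or a joint stands for the part that bears it (a point fixed in the world has none). Each returns a list of dicts, best first, with "score" (0 to 1); they miss things now and then, are a little off and sometimes report something else, mostly with a low value. They report only what shows in the picture. A call takes as long as a camera call. They do not tell look-alikes from the thing itself.
- search_frame(camera, name): "at" ([x, y, z] in m, in world coordinates, good to about 4 mm: the middle of the surface that is visible of it).
- tip_of(camera, name): "at" ([x, y, z] in m, in world coordinates, good to about 4 mm: a listed point, or the origin of a listed thing).
The state is a dict: "t": time; "joint_positions": joint angles; "joint_velocities": joint speeds; "tau": joint torques, N m; "ee_pos": TCP position; "tcp_rot": TCP orientation; "wrist_force": force on the tool from outside, world axes, zero at the start; "moment": the same for the moment, N m; "gripper_width": finger opening in m; "grasp_force": force on a finger pad.
Only numpy, scipy, OpenCV 4.12 (cv2) and the standard library are available. Lean on these libraries where they do the work, as an engineer would, in place of code of your own. Each camera call takes 0.05 s, during which the arm holds its last target. There are 200 camera calls.

## Task

Get the flask ready for the warming bath: put the white stopper fully home and straight in the neck of the flask, let go of it and leave the flask standing upright where it is. Then lift the bath's lid, which has a bar handle, to 45 degrees and keep holding it there, still, so that a colleague can lower the flask in; the lid springs shut if let go, so finish while still holding it. Do not disturb the bottle, timer, dish or beaker standing round about.

Things in the scene. Friction and masses are not known exactly. Their poses are not given: they have to be found in the camera images.
- flask: Clear glass wide-neck conical flask, loose, standing upright, 0.35 kg, 130 mm high, 84 mm across the base, tapering from 10 mm height to a straight neck 40 mm outside diameter between 85 and 130 mm height. Origin: centre of its underside, z up.
- flask_mouth (a point): Centre of the flask's open mouth, level with the rim, 130 mm above its origin. The bore is round, 34 mm in diameter, straight, over 40 mm deep.
- stopper: White plastic stopper, loose, 50 g, standing on its narrow end on the bench: a plug tapering from 27 mm diameter at the foot to 31 mm, 32 mm long, under a cylindrical head 46 mm in diameter and 24 mm high (total height 56 mm). Origin: centre of the narrow foot, z up through the head. The head is wider than the flask's neck, so that it stops on the rim.
- stopper_collar (a point): Centre of the flat underside of the stopper's head, 32 mm above its foot. It meets the flask's mouth point when the stopper is fully home.
- bath: White bench-top warming bath, fixed, a hollow box 200 x 220 x 114 mm with a hinged steel lid on top. Origin: centre of its underside; x points from its front (control panel, towards the robot) to its back (hinge), y along its width to its left, z up.
- lid (a joint): Lid angle in rad, 0 shut, grows as the front edge rises; 0.785 is 45 degrees, stop at 1.75. The hinge is at the back, along the bath's y axis. Weight and a spring pull the lid shut from every angle: about 3 to 4 N at the handle.
- lid_hinge (a point): Middle of the hinge axis: 94 mm behind the bath's origin (+x of the bath), 116 mm above the bench. It does not move.
- lid_handle (a point): Middle of the lid's handle: a round black bar 12 mm thick, along the bath's y axis, 98 mm free length between two steel posts, bar centre 43 mm above the lid's top face. With the lid shut it lies 150 mm in front of and 55 mm above the hinge axis (171 mm above the bench); it moves with the lid. The bar can turn between flat finger pads as the lid swings.
- bottle: Small screw-cap glass bottle, 56 mm across, 104 mm high, loose bystander. Origin: centre of its underside.
- timer: Flat square bench timer, 62 x 62 x 19 mm, loose bystander. Origin: centre of its underside.
- dish: Round lidded culture dish, 57 mm across, 14 mm high, loose bystander. Origin: centre of its underside.
- beaker: Small glass beaker, 52 mm across, 70 mm high, loose bystander. Origin: centre of its underside.
Things that resemble listed ones, but are neither listed nor needed, are in the scene too. Leave any orange look-alike of the stopper alone.

How it is judged:
By the outcome, as a careful person would: the job done as asked, in the order asked, and still so for the second after the job is handed in, while the arm keeps its last pose, push and grip.
It also fails if it takes over 56 s, if anything falls off the work surface, if the arm or the gripper's body presses on something with over 40 N, if the wrist force passes 120 N, or if a joint passes its speed limit or range.

## Working session

There is one attempt and no reset: what is moved stays moved. The work goes in short steps, each a Python script; the robot and the scene stay as the last script left them, time stands still between calls to the robot, and variables do not carry over. Pictures are saved under pics/ and viewed, at most 10 in all, crops included, and the job is handed in when it is done.

```bash
ls; mkdir -p pics; cat > h.py <<'E'
import numpy as np, cv2
from station import env, effector, solver, viewer, workorder, search_frame, tip_of
def snap(c,fn=None):
    p,d=viewer.read_camera(c)
    if fn: cv2.imwrite('pics/'+fn,p[:,:,::-1])
    return p,d
def proj(c,X):
    i=viewer.camera_info(c);q=np.array(i['rotation']).T@(np.array(X)-np.array(i['eye']))
    u=np.array(i['intrinsics'])@np.array([q[0],-q[1],-q[2]]);return u[:2]/u[2]
def cloud(c,d):
    i=viewer.camera_info(c);K=np.array(i['intrinsics']);v,u=np.mgrid[:d.shape[0],:d.shape[1]]
    P=np.stack([(u-K[0,2])/K[0,0]*d,-(v-K[1,2])/K[1,1]*d,-d],-1)
    return P@np.array(i['rotation']).T+np.array(i['eye'])
E
python3 - <<'E'
from h import *
np.set_printoptions(precision=4,suppress=True)
a=[]
for c in('side','top'):
    p,d=snap(c);a.append(p);i=viewer.camera_info(c);print(c,i)
    np.save(c+'0.npy',d);cv2.imwrite(f'pics/{c}0.png',p[:,:,::-1])
    for n in ['flask','flask_mouth','stopper','stopper_collar','bath','lid_hinge','lid_handle','bottle','timer','dish','beaker']:
        for r in tip_of(c,n)[:4]: print(c,n,np.round(r['at'],4),round(r['score'],2),proj(c,r['at']).round())
s=env.sense();print(s['t'],s['gripper_width'],s['wrist_force'],s['tcp_rot'])
E
```

```text
pics
side {'intrinsics': array([[460.3687,   0.    , 278.3694],
       [  0.    , 460.3687, 203.5195],
       [  0.    ,   0.    ,   1.    ]]), 'eye': array([0.2643, 1.0366, 0.7667]), 'rotation': array([[-0.9701,  0.1062, -0.2184],
       [-0.2426, -0.462 ,  0.853 ],
       [-0.0103,  0.8805,  0.4739]])}
side flask [ 0.4717  0.2552 -0.0012] 0.71 [277. 329.]
side flask_mouth [0.4722 0.256  0.1307] 0.77 [276. 284.]
side flask_mouth [ 0.4811 -0.5626  0.0024] 0.56 [327. 180.]
side stopper [0.4587 0.1407 0.0012] 0.83 [293. 298.]
side stopper [ 0.4951  0.0575 -0.0008] 0.77 [286. 277.]
side stopper_collar [0.4587 0.1397 0.0309] 0.64 [293. 288.]
side stopper_collar [0.4953 0.0577 0.0309] 0.61 [286. 267.]
side bath [ 0.5809 -0.2676  0.    ] 0.68 [283. 215.]
side lid_hinge [ 0.673  -0.2591  0.114 ] 0.95 [255. 183.]
side lid_hinge [0.4699 0.2562 0.1306] 0.33 [277. 284.]
side lid_handle [ 0.5248 -0.2765  0.1735] 0.71 [301. 168.]
side bottle [0.6385 0.0222 0.0026] 0.84 [240. 261.]
side timer [0.5979 0.2606 0.0014] 0.78 [225. 321.]
side dish [0.5994 0.1397 0.0012] 0.57 [240. 289.]
side beaker [ 0.
[... 739 characters left out ...]
 0.1429 0.0325] 0.62 [178. 247.]
top bath [ 0.58   -0.2697  0.0055] 0.59 [298. 212.]
top bath [ 0.5957  0.255  -0.0027] 0.38 [148. 208.]
top lid_hinge [ 0.6721 -0.2573  0.1128] 0.67 [297. 181.]
top lid_hinge [0.4704 0.2577 0.    ] 0.61 [146. 243.]
top lid_handle [ 0.5264 -0.2745  0.1712] 0.86 [304. 224.]
top bottle [ 0.6361  0.0263 -0.0004] 0.49 [214. 196.]
top bottle [ 0.4755 -0.564   0.0013] 0.33 [382. 243.]
top timer [ 0.596   0.2535 -0.0024] 0.89 [149. 207.]
top dish [ 0.5982  0.1401 -0.0019] 0.53 [181. 207.]
top beaker [ 0.4816 -0.5645  0.0013] 0.69 [382. 241.]
1.2 0.0917114916424952 [0.4906 0.0988 0.6327] [[ 0.9445  0.3285 -0.    ]
 [ 0.3285 -0.9445 -0.0001]
 [-0.      0.0001 -1.    ]]
```

View pics/side0.png

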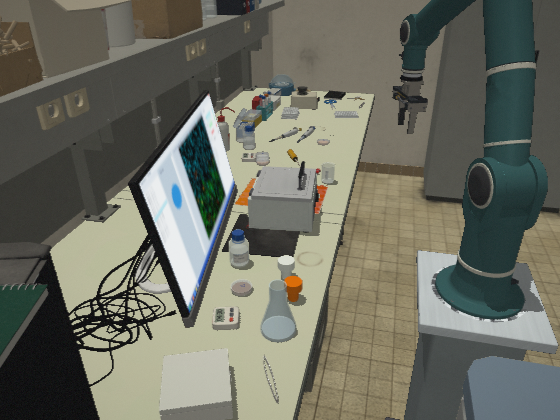

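View pics/top0.png

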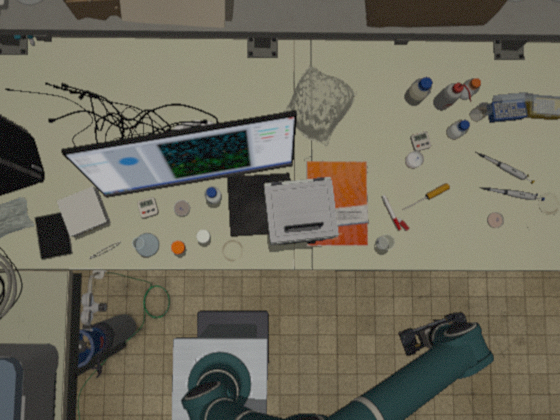

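The white stopper is the thing wanted: white at side (286,265) / top (204,236). Its look-alike is orange, at side (293,288) / top (178,247). The flask stands at side (278,310), the bath at (283,200), and the monitor leans behind them. Next I refine from depth and check the choice in a crop.

```bash
python3 - <<'E'
from h import *
np.set_printoptions(precision=4,suppress=True)
for c in('side','top'):
    d=np.load(c+'0.npy');im=cv2.imread(f'pics/{c}0.png');P=cloud(c,d);ok=d>0
    def near(x,y,r,z0,z1): return ok&(np.hypot(P[...,0]-x,P[...,1]-y)<r)&(P[...,2]>z0)&(P[...,2]<z1)
    for n,x,y in(('white',.495,.056),('orange',.458,.141)):
        m=near(x,y,.04,.045,.075);Q=P[m];print(c,n,m.sum(),Q.mean(0),np.median(Q[:,2]),Q.min(0),Q.max(0),im[m].mean(0))
        (u,r)=cv2.minEnclosingCircle(Q[:,:2].astype(np.float32));print('  circ',np.array(u),r)
    m=near(.47,.256,.06,.1,.15);Q=P[m];print(c,'flask rim',m.sum(),*( (Q.min(0),Q.max(0),cv2.minEnclosingCircle(Q[:,:2].astype(np.float32))) if m.sum()>3 else ()))
    m=near(.525,-.2755,.07,.155,.19);Q=P[m];print(c,'handle',m.sum(),Q.mean(0),Q[:,2].max())
    if len(Q)>5:
        print('  ',cv2.minAreaRect(Q[:,:2].astype(np.float32)))
    m=near(.58,-.268,.16,.105,.135);Q=P[m];print('  lid',m.sum(),np.median(Q[:,2]),cv2.minAreaRect(Q[:,:2].astype(np.float32)))
    # obstacles: monitor min x by height
    for z0 in(.1,.2,.3,.4,.5):
        for y0 in(-.4,-.2,0,.2,.4):
            m=ok&(P[...,2]>z0)&(P[...,2]<z0+.1)&(P[...,1]>y0)&(P[...,1]<y0+.2)&(P[...,0]>.6)&(P[...,0]<1.2)
            if m.sum()>10:print('  obs',z0,y0,m.sum(),round(np.percentile(P[m][:,0],1),3))
    w=proj(c,[.48,.12,.04]).astype(int);k=im[w[1]-75:w[1]+75,w[0]-100:w[0]+100]
    cv2.imwrite(f'pics/crop_{c}.png',cv2.resize(k,None,fx=3,fy=3,interpolation=cv2.INTER_CUBIC))
cv2.imwrite('pics/crop.png',np.hstack([cv2.resize(cv2.imread(f'pics/crop_{c}.png'),(400,300)) for c in('side','top')]))
E
```

```text
side white 190 [0.4948 0.0629 0.0542] 0.05497859949967343 [0.4732 0.0328 0.0452] [0.5188 0.0825 0.0586] [181.3632 192.8211 190.1632]
  circ [0.4964 0.0579] 0.02518881857395172
side orange 207 [0.4562 0.147  0.0545] 0.05559276325623741 [0.4366 0.1216 0.0451] [0.4792 0.1679 0.0595] [ 13.2126  98.2464 192.9082]
  circ [0.4604 0.1437] 0.02487371489405632
side flask rim 352 [0.4483 0.2345 0.1004] [0.4879 0.2782 0.1324] ((0.4686240553855896, 0.2564750611782074), 0.022190529853105545)
side handle 77 [ 0.5209 -0.2596  0.1729] 0.1784865949935145
   ((0.5229285359382629, -0.2696910500526428), (0.012250122614204884, 0.12316940724849701), 6.214691162109375)
  lid 2145 0.1284434545951586 ((0.6086021065711975, -0.26254114508628845), (0.25981491804122925, 0.2305377721786499), 6.246777534484863)
  obs 0.1 -0.4 603 0.601
  obs 0.1 -0.2 1455 0.603
  obs 0.1 0 1150 0.628
  obs 0.1 0.2 1775 0.625
  obs 0.2 -0.4 94 0.75
  obs 0.2 -0.2 1437 0.717
  obs 0.2 0 1098 0.68
  obs 0.2 0.2 2005 0.647
  obs 0.3 -0.4 771 0.773
  obs 0.3 -0.2 1814 0.738
  obs 0.3 0 2688 0.702
  obs 0.3 0.2 3321 0.668
  obs 0.4 -0.4 
[... 825 characters left out ...]
01855)
  lid 3898 0.12804237993667134 ((0.6085178256034851, -0.2655230164527893), (0.2615121304988861, 0.22258871793746948), 6.476180076599121)
  obs 0.1 -0.4 1439 0.6
  obs 0.1 -0.2 1159 0.603
  obs 0.1 0 962 0.626
  obs 0.1 0.2 780 0.624
  obs 0.2 -0.4 189 0.748
  obs 0.2 -0.2 976 0.714
  obs 0.2 0 1003 0.679
  obs 0.2 0.2 914 0.646
  obs 0.3 -0.4 215 0.769
  obs 0.3 -0.2 1226 0.735
  obs 0.3 0 1239 0.699
  obs 0.3 0.2 1157 0.667
  obs 0.3 0.4 40 1.001
  obs 0.4 -0.4 130 0.789
  obs 0.4 -0.2 707 0.754
  obs 0.4 0 731 0.72
  obs 0.4 0.2 705 0.686
  obs 0.4 0.4 64 0.975
  obs 0.5 -0.4 3123 0.972
  obs 0.5 -0.2 2409 0.972
  obs 0.5 0 967 0.972
  obs 0.5 0.2 2637 0.972
  obs 0.5 0.4 1555 0.973
```

View pics/crop.png

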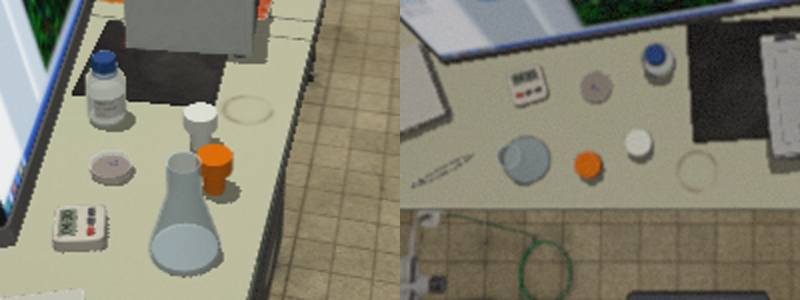

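The crop confirms the choice: the white stopper is at side-crop (200,120) and the orange one at (215,165). White is at about (0.4945, 0.0565) and the flask mouth at about (0.469, 0.2555). Grasping now.

```bash
cat >> h.py <<'E'
def R(yaw): 
    c,s=np.cos(yaw),np.sin(yaw); return np.array([[-s,c,0],[c,s,0],[0,0,-1.]])
def st(*a):
    s=env.sense();print(*a,'t',round(s['t'],2),'tcp',np.round(s['ee_pos'],4),'F',np.round(s['wrist_force'],1),'w',round(s['gripper_width'],4),'g',round(s['grasp_force'],1));return s
E
python3 - <<'E'
from h import *
q=np.array(env.sense()['joint_positions'])
best=min(((np.abs(np.array(k)-q).max(),y) for y in(.3,.3-np.pi) if (k:=solver.inverse_kinematics([.4945,.0565,.3],R(y))) is not None));print(best)
Y=best[1]
env.movel([.214,-.614,.38],rate=.3)
env.reach([.4945,.0565,.25],R(Y));st('above')
env.movel([.4945,.0565,.10],rate=.25)
env.movel([.4945,.0565,.034],rate=.1);st('down')
effector.grasp(20);st('grip')
env.movel([.4945,.0565,.24],rate=.2);s=st('lift')
print(s['joint_positions'])
open('yaw','w').write(str(Y))
E
```

```text
(np.float64(0.8354330019975655), 0.3)
above t 4.51 tcp [0.4949 0.0555 0.25  ] F [-0.2  0.8  0.4] w 0.0917 g 0.0
down t 6.07 tcp [0.4949 0.0567 0.0344] F [ 0.8 -0.8 -0.1] w 0.092 g 0.0
grip t 6.83 tcp [0.4947 0.0566 0.0341] F [-0.6  0.1  0.6] w 0.0457 g 20.0
lift t 8.02 tcp [0.4937 0.0562 0.239 ] F [0.6 0.2 0.1] w 0.0454 g 20.0
[ 0.57948035  0.31481693 -0.89694934  1.89882302  0.28027437  1.06143521
 -0.1326948 ]
```

```bash
python3 - <<'E'
from h import *
np.set_printoptions(precision=4,suppress=True)
env.movel([.469,.2555,.24],rate=.2);env.movel([.469,.2555,.185],rate=.15);s=st('over')
ims=[]
for c in('side','top'):
    p,d=snap(c,c+'1.png');P=cloud(c,d)
    for n in('stopper','stopper_collar','flask_mouth','flask'):
        for r in tip_of(c,n)[:3]: print(c,n,np.array(r['at']),round(r['score'],2))
    m=(d>0)&(np.hypot(P[...,0]-.469,P[...,1]-.2555)<.04)
    for nm,a,b in(('rim',.118,.134),('plug',.152,.175),('head',.185,.205)):
        Q=P[m&(P[...,2]>a)&(P[...,2]<b)]
        if len(Q)>4: print(c,nm,len(Q),Q.min(0),Q.max(0))
    w=proj(c,[.469,.2555,.15]).astype(int);k=p[max(w[1]-50,0):w[1]+50,w[0]-66:w[0]+67,::-1]
    ims.append(cv2.resize(k,(400,300),interpolation=cv2.INTER_CUBIC))
    print(c,'proj foot',proj(c,[s['ee_pos'][0],s['ee_pos'][1],s['ee_pos'][2]-.034]),'mouth',proj(c,[.469,.2555,.13]),w)
cv2.imwrite('pics/over.png',np.hstack(ims))
E
```

```text
over t 9.68 tcp [0.4693 0.2553 0.1853] F [-0.1 -0.4 -0.2] w 0.0456 g 20.0
side stopper [0.4691 0.258  0.1543] 0.91
side stopper [ 0.4577  0.1444 -0.0015] 0.82
side stopper [0.4685 0.2521 0.1819] 0.36
side stopper_collar [0.4687 0.2544 0.1839] 0.97
side stopper_collar [0.459  0.1383 0.0336] 0.74
side stopper_collar [ 0.4774 -0.5613  0.0002] 0.47
side flask_mouth [0.4741 0.2571 0.1298] 0.63
side flask [0.4713 0.2541 0.0047] 0.59
side rim 176 [0.4483 0.2355 0.118 ] [0.4876 0.2769 0.133 ]
side plug 97 [0.4553 0.254  0.1524] [0.4839 0.2714 0.1748]
side head 253 [0.432  0.2314 0.185 ] [0.501  0.2802 0.205 ]
side proj foot [277.001  276.5712] mouth [277.2326 284.4525] [277 277]
top stopper [0.456  0.1438 0.0026] 0.67
top stopper [0.4702 0.2594 0.1537] 0.64
top stopper_collar [0.4683 0.2555 0.1854] 0.55
top stopper_collar [0.4577 0.1394 0.0339] 0.45
top flask_mouth [0.4705 0.2574 0.1345] 0.75
top flask_mouth [ 0.479  -0.5631 -0.0006] 0.44
top flask [0.4722 0.2567 0.0011] 0.57
top flask [ 0.4773 -0.5637 -0.0008] 0.38
top rim 21 [0.4493 0.2346 0.1197] [0.4849 0.2511 0.1337]
top head 30 [0.4534 0.2315 0.1862] [0.5045 0.2567 0.2049]
top proj foot [135.6405 241.4176] mouth [137.2761 241.8518] [135 241]
```

View pics/over.png

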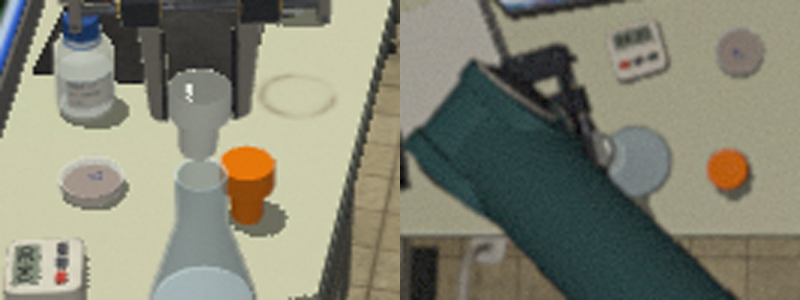

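Held stopper and rim are aligned within about 1.5 mm: side crop stopper axis is at column 199, mouth at 201. Inserting step by step with a force check.

```bash
python3 - <<'E'
from h import *
x,y=.468,.256
env.movel([x,y,.172],rate=.1);st()
for z in np.r_[.164,.158,.152,.147,.142,.138,.135,.133,.132,.131,.130]:
    env.movel([x,y,z],rate=.06);s=st(round(z,3));F=np.array(s['wrist_force'])
    if F[2]>8 or np.hypot(*F[:2])>6: break
p,d=snap('side','ins.png')
w=[277,290];cv2.imwrite('pics/ins_c.png',cv2.resize(p[215:355,190:365,::-1],(700,560),interpolation=cv2.INTER_CUBIC))
E
```

```text
t 10.47 tcp [0.4675 0.2558 0.1714] F [-0.4  0.2 -0.2] w 0.0455 g 20.0
0.164 t 10.75 tcp [0.4678 0.2559 0.1636] F [ 0.2 -0.1 -1. ] w 0.0454 g 20.0
0.158 t 11.0 tcp [0.4678 0.2558 0.1576] F [ 0.3  0.1 -0.6] w 0.0459 g 20.0
0.152 t 11.25 tcp [0.4678 0.2558 0.1516] F [-0.2 -0.5 -1.4] w 0.0455 g 20.0
0.147 t 11.5 tcp [0.4678 0.2558 0.1467] F [-1.1  0.1 -0.8] w 0.0455 g 20.0
0.142 t 11.75 tcp [0.4678 0.2558 0.1416] F [-1.2 -0.3 -0.6] w 0.0452 g 20.0
0.138 t 12.0 tcp [0.4678 0.2559 0.1377] F [ 0.6 -0.4 -0.9] w 0.0457 g 20.0
0.135 t 12.25 tcp [0.4679 0.2559 0.1348] F [-0.3 -0.3 -0.2] w 0.0454 g 20.0
0.133 t 12.5 tcp [0.468  0.256  0.1329] F [ 0.5  0.9 -0. ] w 0.0454 g 20.0
0.132 t 12.75 tcp [0.4681 0.2562 0.1323] F [-0.7 -1.   3.4] w 0.0455 g 20.0
0.131 t 13.0 tcp [0.4682 0.2563 0.132 ] F [-1.6 -1.2  8.5] w 0.0452 g 20.0
```

View pics/ins_c.png

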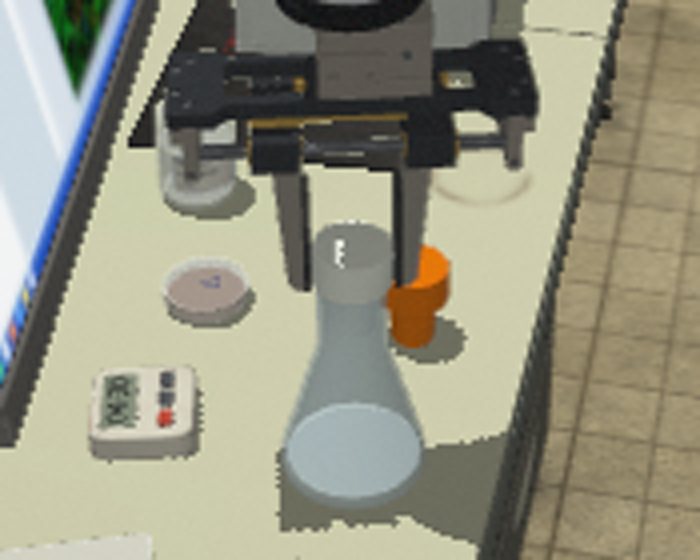

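Collar contact came at TCP z = 0.132, as expected for fully home, and the picture shows the head sitting square on the neck at crop (352,265). Releasing, then going to the lid.

```bash
python3 - <<'E'
from h import *
env.movel([.468,.256,.1318],rate=.05);st('ease')
effector.release();st('open')
env.movel([.468,.256,.20],rate=.1);env.movel([.468,.256,.36],rate=.3)
q=np.array(env.sense()['joint_positions'])
H=np.array([.5232,-.2748,.171])
Y=min(((np.abs(np.array(k)-q).max(),y) for y in(.11,.11-np.pi,.11+np.pi) if (k:=solver.inverse_kinematics(H+[0,0,.15],R(y))) is not None));print(Y);Y=Y[1]
env.reach(H+[0,0,.15],R(Y));s=st('above handle');print(np.round(s['joint_positions'],2))
np.set_printoptions(precision=4,suppress=True)
for c in('side','top'):
    p,d=snap(c,c+'2.png')
    for n in('lid_handle','lid_hinge','stopper_collar','flask_mouth','flask'):
        for r in tip_of(c,n)[:2]: print(c,n,np.array(r['at']),round(r['score'],2))
    if c=='side': cv2.imwrite('pics/s2.png',np.hstack([cv2.resize(p[250:350,210:343,::-1],(400,300),interpolation=2),cv2.resize(p[80:240,190:403,::-1],(400,300),interpolation=2)]))
a=np.radians(45)
print([None if (k:=solver.inverse_kinematics([.606,-.266,.242+dz],R(Y))) is None else np.round(k,2) for dz in(0,.05)])
E
```

```text
ease t 13.3 tcp [0.4682 0.2562 0.132 ] F [-0.8 -0.5  4. ] w 0.0454 g 20.0
open t 14.11 tcp [0.468  0.256  0.1318] F [ 0.3 -1.1  0.1] w 0.0918 g 0.0
(np.float64(0.8445794670182719), 0.11)
above handle t 17.56 tcp [ 0.5239 -0.2731  0.3213] F [-1.1  0.6 -0.4] w 0.0917 g 0.0
[ 1.08  0.42 -0.88  1.58  0.33  1.29  0.26]
side lid_handle [ 0.5245 -0.2776  0.1722] 0.89
side lid_hinge [ 0.6738 -0.2577  0.1169] 0.82
side stopper_collar [0.4688 0.2549 0.1293] 0.68
side stopper_collar [ 0.6721 -0.2568  0.1163] 0.59
side flask_mouth [0.4693 0.2561 0.1293] 0.87
side flask [0.4707 0.2532 0.0001] 0.64
top lid_handle [ 0.528  -0.2739  0.1675] 0.63
top lid_hinge [ 0.6711 -0.2599  0.1119] 0.66
top stopper_collar [0.4653 0.2543 0.1314] 0.49
top stopper_collar [0.458  0.1401 0.0351] 0.45
top flask_mouth [ 0.5975  0.2547 -0.0006] 0.72
top flask_mouth [0.4699 0.2601 0.1324] 0.6
top flask [0.471  0.2542 0.0011] 0.86
[array([ 0.9 ,  0.61, -0.81,  1.5 ,  0.46,  1.23,  0.13]), array([ 0.91,  0.57, -0.83,  1.44,  0.43,  1.31,  0.16])]
```

View pics/s2.png

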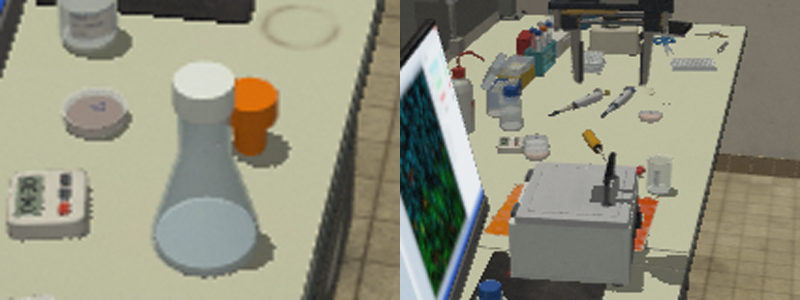

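The stopper sits flush and straight on the flask, left crop (203,90). The handle is free beneath the open fingers, right crop (610,180). Gripping and lifting along the arc.

```bash
python3 - <<'E'
from h import *
H=np.array([.5235,-.275,.171]);T=H-[0,0,.019]
env.movel(T+[0,0,.05],rate=.2);env.movel(T,rate=.1);s=st('at bar')
if abs(s['wrist_force'][2])>6: raise SystemExit
effector.grasp(35);s=st('grip')
b=np.array([np.cos(.11),np.sin(.11),0])
# bar sits where the pads closed: use tcp as base
T0=np.array(s['ee_pos']);T0[2]=T[2]
def off(a): return b*(.150-.150*np.cos(a)+.055*np.sin(a))+np.array([0,0,.150*np.sin(a)+.055*np.cos(a)-.055])
for a in np.radians([5,12,20,28,36.5,45]):
    env.movel(T0+off(a),rate=.05);s=st(round(np.degrees(a)))
    if np.linalg.norm(s['wrist_force'])>25: break
np.set_printoptions(precision=4,suppress=True)
for c in('side','top'):
    p,d=snap(c,c+'3.png')
    for r in tip_of(c,'lid_handle')[:2]: print(c,np.array(r['at']),round(r['score'],2))
    if c=='side':
        cv2.imwrite('pics/s3.png',cv2.resize(p[80:260,170:410,::-1],(800,600),interpolation=2))
        np.save('side3.npy',d)
E
```

```text
at bar t 19.55 tcp [ 0.5239 -0.2749  0.1522] F [-0.3 -1.   0.4] w 0.0915 g 0.0
grip t 20.75 tcp [ 0.524  -0.2749  0.1521] F [ 2.1 -0.4 -0.7] w 0.011 g 35.0
5 t 21.18 tcp [ 0.529  -0.2744  0.1647] F [ 1.3 -0.5 -5.5] w 0.011 g 35.0
12 t 21.73 tcp [ 0.5379 -0.2734  0.182 ] F [-3.4 -1.2 -4.1] w 0.0107 g 35.0
20 t 22.32 tcp [ 0.5504 -0.272   0.2004] F [-8.2 -0.8 -0.2] w 0.0108 g 35.0
28 t 22.91 tcp [ 0.565  -0.2704  0.2168] F [-10.9  -0.6   4.3] w 0.0108 g 35.0
36 t 23.53 tcp [ 0.5837 -0.2683  0.2326] F [-13.1  -0.3  10.4] w 0.0113 g 35.0
45 t 24.16 tcp [ 0.6054 -0.2661  0.2454] F [-12.1   0.   13.8] w 0.0109 g 35.0
side [ 0.6048 -0.2661  0.2622] 0.81
side [0.4678 0.2553 0.1284] 0.5
top [ 0.6078 -0.2662  0.2564] 0.6
```

View pics/s3.png

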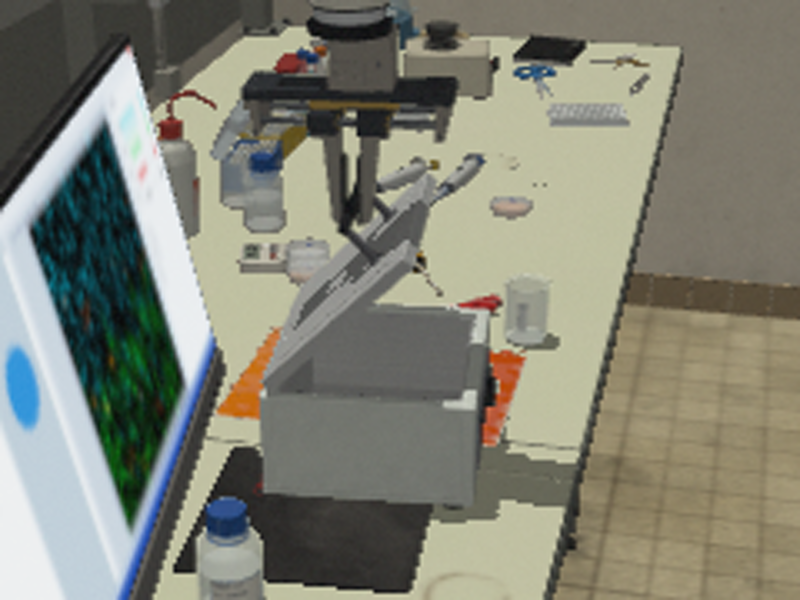

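The lid is up, at crop (350,280), and held by the bar at (350,230), with some radial bracing of about 18 N. I measure the actual lid angle from the depth.

```bash
cat > ang.py <<'E'
from h import *
from scipy.optimize import least_squares
def angle(d,c,show=True):
    P=cloud(c,d);b=np.array([np.cos(.11),np.sin(.11)]);O=np.array([.673,-.258])
    q=P[...,:2]-O;u=q@b;v=q@np.array([-b[1],b[0]]);w=P[...,2]-.116
    m=(d>0)&(np.abs(v)<.105)&(u>-.19)&(u<-.01)&(w>.01)&(w<.19)
    u,w=u[m],w[m]; a=np.arctan2(w,-u)
    m=np.abs(np.degrees(a)-47)<12; u,w=u[m],w[m]
    # robust line fit on the (u,w) profile
    rng=np.random.default_rng(0);best=(0,)
    for _ in range(1500):
        i,j=rng.integers(len(u),size=2);dx,dz=u[j]-u[i],w[j]-w[i];L=np.hypot(dx,dz)
        if L<.06: continue
        r=np.abs((u-u[i])*dz-(w-w[i])*dx)/L;n=(r<.003).sum()
        if n>best[0]: best=(n,r<.003)
    k=best[1];e=np.linalg.svd(np.c_[u[k],w[k]]-[u[k].mean(),w[k].mean()],full_matrices=False)[2][0]
    print(c,'pts',len(u),'in',k.sum(),'angle',round(np.degrees(np.arctan2(abs(e[1]),abs(e[0]))),2),'offset from hinge mm',1e3*round(abs(u[k].mean()*e[1]-w[k].mean()*e[0]),4))
E
python3 - <<'E'
from ang import *
angle(np.load('side3.npy'),'side')
p,d=viewer.read_camera('top');angle(d,'top');st()
E
```

```text
side pts 676 in 541 angle 43.74 offset from hinge mm 14.8
top pts 942 in 699 angle 44.24 offset from hinge mm 12.0
t 24.41 tcp [ 0.6053 -0.2661  0.2454] F [-12.9   0.7  13. ] w 0.0107 g 35.0
```

```bash
python3 - <<'E'
from ang import *
env.movel([.6067,-.2659,.2460],rate=.03);env.pause(.6);st()
for c in('side','top'):
    p,d=snap(c,c+'4.png');angle(d,c)
    for n in('lid_handle','stopper','bottle','timer','dish','beaker','flask'):
        print(n,[(np.round(r['at'],3),round(r['score'],2)) for r in tip_of(c,n)[:2]])
env.pause(.5);s=st();print(np.abs(s['joint_velocities']).max())
E
```

```text
t 25.29 tcp [ 0.6063 -0.266   0.2461] F [-5.8 -0.1 -1. ] w 0.011 g 35.0
side pts 667 in 531 angle 44.26 offset from hinge mm 14.5
lid_handle [(array([ 0.606, -0.265,  0.259]), 0.7)]
stopper [(array([ 0.46 ,  0.142, -0.003]), 0.86), (array([0.466, 0.253, 0.1  ]), 0.7)]
bottle [(array([0.639, 0.022, 0.004]), 0.78)]
timer [(array([0.598, 0.26 , 0.003]), 0.62), (array([ 0.678, -0.258,  0.115]), 0.56)]
dish [(array([ 0.595,  0.137, -0.002]), 0.8)]
beaker [(array([ 0.475, -0.559,  0.001]), 0.77)]
flask [(array([ 0.471,  0.257, -0.002]), 0.76)]
top pts 920 in 698 angle 44.78 offset from hinge mm 12.0
lid_handle [(array([ 0.611, -0.266,  0.261]), 0.61)]
stopper [(array([0.459, 0.143, 0.004]), 0.54), (array([0.468, 0.254, 0.096]), 0.51)]
bottle [(array([ 0.636,  0.028, -0.006]), 0.66)]
timer [(array([ 0.594,  0.252, -0.002]), 0.85), (array([0.468, 0.258, 0.098]), 0.57)]
dish [(array([ 0.599,  0.14 , -0.001]), 0.61)]
beaker [(array([ 0.477, -0.563, -0.001]), 0.78)]
flask [(array([0.473, 0.258, 0.002]), 0.74)]
t 26.59 tcp [ 0.6063 -0.266   0.2461] F [-4.9 -0.8 -2.5] w 0.0111 g 35.0
0.0022455083720884232
```

The lid is at about 44.5–45.5°, only the closing pull remains on the wrist, and the arm is still. The other things are where they were. Handing in.

```bash
python3 -c "
from h import *
print(workorder.finish_job())"
```

```text
the job is handed in; nothing more can be done
None
```

I put the white stopper fully home and straight in the flask's neck, let go of it and left the flask standing upright where it was; the arm is holding the lid still at about 45° (44.3–44.8° by depth images), the bystanders show no movement within what the cameras can tell, and the job is handed in.

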